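# Shut and clamp the ingredient tub

## Task

One of the two ingredient tubs on the shop counter stands open. With the fingertips only, gripping and lifting nothing, press its lid fully down, then push its clamp handle over past the dead point until it snaps into lock on the lid. Leave the other tub and everything else on the counter as they are, and finish clear of everything.

Things in the scene. Friction and masses are not known exactly. Their poses are not given: they have to be found in the camera images.
- tub: The open tub: white plastic tub, 200 (x) by 170 (y) by 120 mm high, fixed to the counter; origin at the centre of its underside. Its lid is hinged along its +y rim; its clamp stands outside the middle of its -y wall (all in the tub's own axes; z up). It may stand left or right of the other tub.
- lid_edge (a point): Middle of the free edge of the open tub's lid, on its top face. The lid is 212 mm (along the tub's x) by 182 mm by 8 mm, a white frame round a clear pane; closed, it lies flat on the rim with its top at 128 mm. The hinge line is at y = +89 mm, z = 120 mm of the tub.
- lid (a joint): Lid angle of the open tub: 0 fully closed, grows as the free edge rises (rad). Starts between 0.5 and 0.95. A stiff hinge: the lid stays where it is left; pressing it down near its free edge takes under 5 N.
- clamp_pivot (a point): Hinge of the open tub's clamp lever, at (0, -112, 143) mm of the tub; the hinge line runs along the tub's x. Two steel cheeks beside it, 33 mm apart over all, reach 156 mm high.
- clamp_tip (a point): End of the clamp's handle, 110 mm from the pivot: a black round grip of 18 mm diameter covers its outer 65 mm. Open, the handle leans away from the tub (to the tub's -y) 0.95 rad from upright; it is pushed over towards the tub (to +y). At 90 degrees to the handle, less 0.35 rad, a short steel arm 50 mm long with a rubber pad (14 mm wide) stands nearly upright at the tub's wall while open, and comes down flat on the lid's edge when locked.
- clamp (a joint): Clamp angle of the open tub (rad): 0 open, 0.95 dead point (handle upright), 1.30 locked (handle 0.35 past upright, leaning over the tub). A spring presses it back to 0 before the dead point and snaps it to 1.30 by itself beyond; the push takes 4 to 7 N at the grip, square to the handle about 4 N.
- tub2: The other tub, already shut and locked, of the same make: white plastic tub, 200 (x) by 170 (y) by 120 mm high, fixed to the counter; origin at the centre of its underside. Its lid is hinged along its +y rim; its clamp stands outside the middle of its -y wall (all in the tub's own axes; z up).
- lid2 (a joint): Lid angle of the other tub: 0 closed (as it starts), grows as it opens.
- clamp2 (a joint): Clamp angle of the other tub: 0 locked (as it starts), -1.30 open.
- jar_small: Lidded jar, 48 mm diameter, 75 mm high, standing between the tubs; loose, a bystander. Origin at the centre of its underside.
- jar_mid: Lidded glass jar, 76 mm diameter, 120 mm high, behind the tubs; loose, a bystander. Origin at the centre of its underside.
- jar_tall: Lidded glass jar, 84 mm diameter, 150 mm high, to the left; loose, a bystander. Origin at the centre of its underside.
- tin: Low tin, 66 mm diameter, 55 mm high, to the right; loose, a bystander. Origin at the centre of its underside.
- brush: Hand brush lying behind the tubs; loose, a bystander. Origin at the centre of its underside.
- scoop: Steel scoop, 210 mm long, 30 mm high, lying behind the tubs; loose, a bystander. Origin at the centre of its underside.
- tea_box: Carton 70 x 110 x 60 mm, at the right near the robot; loose, a bystander. Origin at the centre of its underside.

How it is judged:
On the way, in this order (a step that is already met when the one before it is completed fails the run):
1. the open tub's lid is pressed fully down while its clamp is still open (value of joint lid below 0.03 rad and value of joint clamp below 0.5 rad), for 0.2 s.
2. the clamp handle has snapped past its dead point into lock, the lid down (value of joint clamp above 1.22 rad and value of joint lid below 0.03 rad), for 0.2 s.
At the end, for the whole second after the job is handed in: The lid is down (within 0.03 rad), the clamp is locked (beyond 1.22 rad) and at rest, the other tub is still shut and locked, and every loose thing rests within 25 mm of where it was (all of step 2 and velocity of joint clamp below 0.1 rad/s and value of joint lid2 below 0.03 rad and value of joint clamp2 above -0.08 rad and distance of each of jar_small, jar_mid, jar_tall, tin, brush, scoop, tea_box from where it was at the start of the episode below 0.025 m and linear speed of each of jar_small, jar_mid, jar_tall, tin, brush, scoop, tea_box below 0.03 m/s); the robot touches nothing.
It fails at once if the lid is lifted farther open (value of joint lid above 1.15 rad).
It fails at once if the clamp is thrown over before the lid is down (value of joint clamp above 0.95 rad and value of joint lid above 0.06 rad).
It fails at once if the other tub is opened or unlocked (value of joint lid2 above 0.1 rad or value of joint clamp2 below -0.35 rad).
It fails at once if a bystander is knocked, carried or lifted (moved over 30 mm) (distance of any of jar_small, jar_mid, jar_tall, tin, brush, scoop, tea_box from where it was at the start of the episode above 0.03 m).
It also fails if it takes over 43 s, if anything falls off the work surface, if the arm or the gripper's body presses on something with over 40 N, if the wrist force passes 120 N, or if a joint passes its speed limit or range.

## Robot

A 6-joint arm with a two-finger parallel gripper is mounted at the origin on the work surface. World frame = base frame: x ahead of the robot, y to its left, z up, the work surface at z = 0. Lengths are in m, angles in rad, forces in N, time in s.
With the tool pointing down it reaches from about 0.35 to 0.975 m from the base axis. Payload 4.9 kg.
Tool frame: the origin (TCP) lies at the very end of the fingers, on their centre line; the grasp point (between the pads) lies 19 mm behind it; z points along the fingers, y is the direction in which the jaws open and shut (so a half turn about z gives the same grasp; the last joint's range is limited). The gripper opens to 85 mm and grips with 20 to 120 N. Pads are 22 mm wide; open, the fingers measure 114 mm over their backs; the gripper's body (76 mm by 85 mm) begins 54 mm behind the grasp point. The pads swing forward as they close: fully open they stand 13 mm farther back than shut.
Start: joints at [-1.396, 0.053, 1.613, -0, 1.476, -0.119], TCP at [0.181, -0.598, 0.231] pointing down, gripper open.
Joint ranges: [-3.01, 3.01], [-1.01, 2.22], [0.06, 2.58], [-1.02, 4.17], [0.09, 2.62], [-3.14, 3.14]. Speed limits (rad/s): [2.57, 2.57, 3.14, 3.14, 3.14, 3.14].

## Interface

Orientations are given as a rotation vector (axis times angle).
In Python, from station import ctrl gives the robot as it stands.
- The arm moves only by the tool step_arm, never from a script. Its argument "moves" is a list of rows, each a list of 5 numbers: the opening, from 0 (shut) to 1 (fully open), then the shift along the world's x, y, z in m, then the turn about the world's z in degrees. A call has 1 to 20 rows; each row shifts and turns the pose as measured when the row begins; what a row does not reach is not made up. A row lasts 1/8 s, in which the tool goes at most 62.5 mm and 10.7 degrees, less where a joint would pass 70% of its speed; a pose out of reach is approached as far as the arm can. A call is refused whole if a number of a shift passes 0.0625 or a number of a turn 10.7, either way. A call with a gripper value outside its range is refused whole. The fingers move at their own pace and stop on an object; "newtons" is the grip in N (left out, the last holds). Time passes only in rows, so rows that do not move let the fingers close. It gives the time, the measured TCP pose, the force and the opening at its end, in the units of the state.
- ctrl.get_obs(): the state, without advancing time (a new reading comes with each control period).
- ctrl.get_image(name): name is "scene" or "side" or "wrist"; returns a dict with "color" (400x640x3 uint8, red, green, blue), "camera_matrix" (3x3 intrinsics, pixels), "R" (3x3) and "t" (3): a world point X has camera coordinates R X + t; the wrist camera has in their place "T_tool_cam" (4x4, takes a point from camera to tool coordinates, whose origin is the TCP and whose axes are the flange's). Camera axes: x right, y down, z forward; pixel columns grow to the right and rows downward; lengths in m; the calibration is good to about 2 mm. The wrist camera is an equidistant fisheye: a pixel r from the principal point sees the ray r / f radians off the axis. A picture is of the moment at which its call begins: read the wrist's pose just before it. There is no depth.
- ctrl.finish_job(): hands the job in, once; it reports no verdict.
Trained networks look in a picture, given as the dict that the camera call returned (one of the last four; its "shot" number tells which), for a name from the list of things; names that differ only in an ending like _2 or _b are one class to them, and where a whole thing is asked for, a point or a joint stands for the part that bears it (a point fixed in the world has none). Each returns a list of dicts, best first, with "p" (0 to 1); they miss things now and then, are a little off and sometimes report something else, mostly with a low value. They report only what shows in the picture. A call takes as long as a camera call.
- ctrl.spot_in(picture, query): "bbox" ([left, top, right, bottom] in pixels, round what is visible of it).
The state is a dict: "t": time; "q": joint angles; "dq": joint speeds; "effort": joint torques, N m; "tool_pos": TCP position; "tool_rot": TCP orientation; "contact_force": force on the tool from outside, world axes, zero at the start; "wrist_torque": the same for the moment, N m; "opening": finger opening in m.
Only numpy, scipy, OpenCV 4.12 (cv2) and the standard library are available. Lean on these libraries where they do the work, as an engineer would, in place of code of your own. Each camera call takes 0.05 s, during which the arm holds its last target.

## Working session

There is one attempt and no reset: what is moved stays moved. The work goes in short steps, Python scripts to look and compute and a tool call to move; the robot and the scene stay as the last step left them, time stands still between calls to the robot, and variables do not carry over. Pictures are saved under pics/ and viewed, and the job is handed in when it is done.

Besides the shell and the picture viewer there is one more tool, called after "Request:" as name(argument=value, ...), one argument or row to a line, values as JSON. step_arm: Moves the arm, as the interface text tells. Its arguments: {"type":"object","properties":{"moves":{"type":"array","items":{"type":"array","items":{"type":"number"}}},"newtons":{"type":"number"}},"required":["moves"]}

```bash
mkdir -p pics; ls
python3 - <<'E'
from station import ctrl
import cv2,numpy as np,pickle
o=ctrl.get_obs();print(o)
for n in ["scene","side","wrist"]:
    p=ctrl.get_image(n);cv2.imwrite(f"pics/{n}0.png",p["color"][:,:,::-1]);pickle.dump(p,open(f"{n}0.pkl","wb"))
    print(n,{k:v for k,v in p.items() if k!="color"})
    for q in ["tub","lid_edge","clamp_tip","clamp_pivot"]:
        try: print(q,ctrl.spot_in(p,q)[:4])
        except Exception as e: print(q,e)
E
```

```text
pics
{'t': 0.0, 'q': array([-1.39596957e+00,  5.33511808e-02,  1.61427046e+00,  1.02817004e-06,
        1.47604029e+00, -1.19027461e-01]), 'dq': array([ 5.24175880e-04,  1.05316352e-03, -4.33234551e-04, -1.70064408e-05,
        1.54738312e-03,  1.69851141e-04]), 'effort': array([-1.58055245e-04, -3.93681979e+01, -3.70174634e+01, -8.26170390e-05,
        7.07065308e-03, -2.81567665e-06]), 'tool_pos': array([ 0.18090204, -0.59759504,  0.23008062]), 'tool_rot': array([-3.10569773e+00, -4.59623187e-01,  8.90080543e-05]), 'contact_force': array([-0.71903932,  0.2341483 ,  0.09241102]), 'wrist_torque': array([0.03455674, 0.00282508, 0.01847452]), 'opening': 0.08512748066817598}
scene {'camera_matrix': array([[508.74069972,   0.        , 315.58379587],
       [  0.        , 508.74069972, 202.6147964 ],
       [  0.        ,   0.        ,   1.        ]]), 'R': array([[-0.59978875,  0.80014914, -0.00384951],
       [ 0.60537011,  0.45062666, -0.65609653],
       [-0.52324038, -0.39584969, -0.75466717]]), 't': array([ 0.30891767, -0.22083602,  2.14953746]), 'shot': 1}
tub [{'bbox': [239.7, 148
[... 996 characters left out ...]
ivot [{'bbox': [244.7, 197.3, 334.9, 321.6], 'p': 0.66}, {'bbox': [229.5, 194.4, 256.6, 233.9], 'p': 0.55}]
wrist {'camera_matrix': array([[309.70691629,   0.        , 321.24776323],
       [  0.        , 309.70691629, 197.66110865],
       [  0.        ,   0.        ,   1.        ]]), 'T_tool_cam': array([[ 6.21654421e-04, -9.49256349e-01, -3.14502778e-01,
         8.13529055e-02],
       [ 9.99999539e-01,  3.59741604e-04,  8.90825620e-04,
        -2.26622572e-04],
       [-7.32482142e-04, -3.14503187e-01,  9.49256135e-01,
        -1.42404925e-01],
       [ 0.00000000e+00,  0.00000000e+00,  0.00000000e+00,
         1.00000000e+00]]), 'shot': 3}
tub []
lid_edge []
clamp_tip []
clamp_pivot []
```

Run:
```python
import cv2
a=cv2.imread("pics/scene0.png")[120:320,200:460];cv2.imwrite("pics/scene0z.png",cv2.resize(a,None,fx=3,fy=3,interpolation=cv2.INTER_CUBIC))
a=cv2.imread("pics/side0.png")[100:340,200:420];cv2.imwrite("pics/side0z.png",cv2.resize(a,None,fx=2.5,fy=2.5,interpolation=cv2.INTER_CUBIC))
```

```text
(no output)
```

View pics/scene0.png

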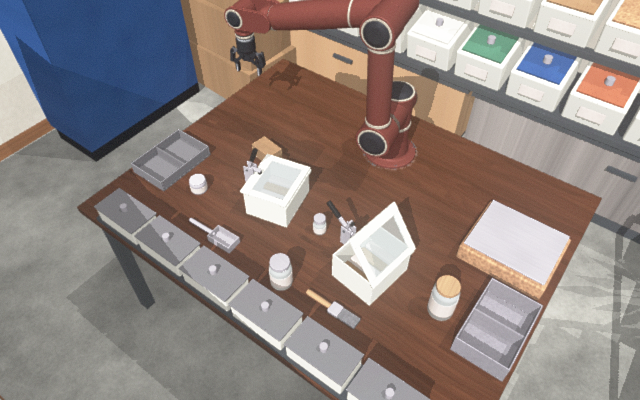

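View pics/side0.png

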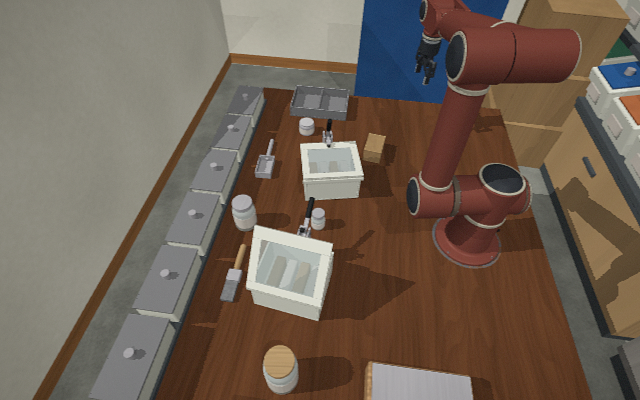

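```bash
sleep 1
```

```text
(no output)
```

View pics/scene0z.png

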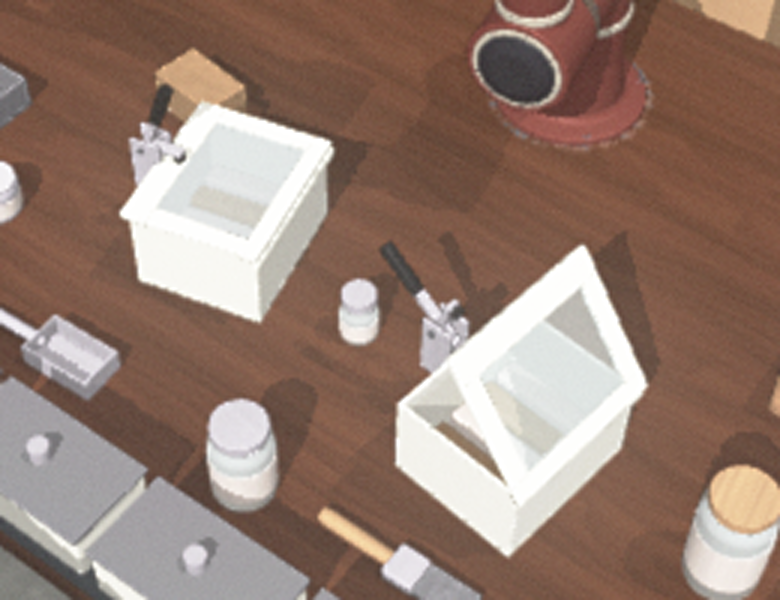

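View pics/side0z.png

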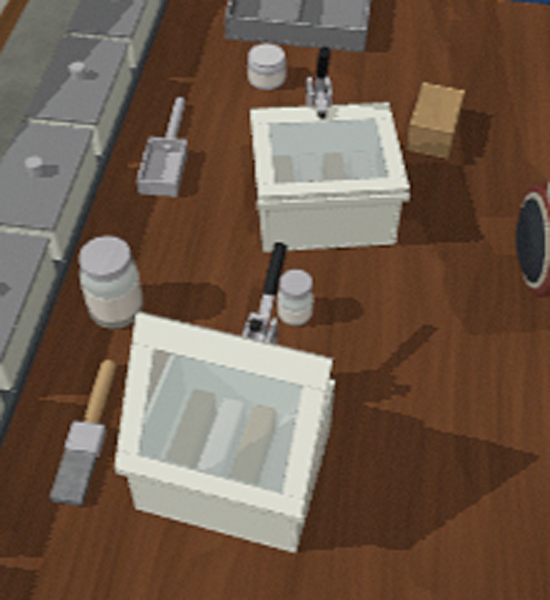

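```bash
cat > h.py <<'E'
import numpy as np,pickle,cv2
from scipy.optimize import least_squares
def proj(p,X):
    c=np.asarray(X)@np.array(p["R"]).T+p["t"]; u=c@np.array(p["camera_matrix"]).T; return u[:,:2]/u[:,2:]
def tub(th,X):
    x,y,a=th[:3];c,s=np.cos(a),np.sin(a);X=np.asarray(X,float)
    return np.c_[x+c*X[:,0]-s*X[:,1],y+s*X[:,0]+c*X[:,1],X[:,2]]
def lidp(a,xs,d,z): # d from hinge to free
    return [xs,.089-(d*np.cos(a)+ -0 - z*-np.sin(a)*-1) if 0 else .089-d*np.cos(a)+z*np.sin(a)*1,.12+d*np.sin(a)+z*np.cos(a)]
def handle(t,r): # clamp angle
    b=.95-t
    return [0,-.112-r*np.sin(b),.143+r*np.cos(b)]
def arm(t,r):
    b=.95-t-(np.pi/2-.35)
    return [0,-.112-r*np.sin(b),.143+r*np.cos(b)]
def model(th,cl=0):
    a=th[3]
    P=[lidp(a,.106,.18,.008),lidp(a,-.106,.18,.008),lidp(a,.106,0,.008),lidp(a,-.106,0,.008),
       [.1,.085,0],[-.1,.085,0],[.1,-.085,0],[.1,-.085,.12],handle(cl,.11),handle(cl,.045),handle(cl,0),arm(cl,.05)]
    return tub(th,P)
E
cat > fit.py <<'E'
from h import *
S=pickle.load(open("scene0.pkl","rb"));D=pickle.load(open("side0.pkl","rb"))
n=np.nan
s=np.array([(452,368),(583,247),(517,500),(646,385),(508,556),(n,n),(398,465),(398,405),(387,247)])/3+[200,120]
d=np.array([(140,314),(333,358),(117,470),(302,518),(138,508),(297,550),(n,n),(n,n),(281,247)])/2.5+[200,100]
def f(th):
    m=model(th)[:9];r=np.r_[(proj(S,m)-s).ravel(),(proj(D,m)-d).ravel()];return r[~np.isnan(r)]
best=min((least_squares(f,[.6,.1,a,.7],loss="soft_l1") for a in (-.8,-.4,0,.4,.8)),key=lambda r:r.cost)
print(best.x,best.cost);r=f(best.x).reshape(-1,2).round(1);print(r.tolist());np.save("th.npy",best.x)
print(model(best.x).round(4))
for P,nm,o,k in((S,"scene",(200,120),3),(D,"side",(200,100),2.5)):
    im=cv2.imread(f"pics/{nm}0z.png")
    for u in proj(P,model(best.x)): cv2.circle(im,tuple(int(v) for v in (u-o)*k),4,(0,0,255),-1)
    cv2.imwrite(f"pics/{nm}0f.png",im)
E
python3 fit.py
```

```text
[ 0.55841146  0.26487495 -0.12853833  0.91193507] 9.98648858911239
[[-1.2, -2.6], [-0.2, -1.0], [1.7, 1.2], [0.4, -0.7], [0.3, -0.3], [-1.0, -0.6], [-0.2, -0.9], [-1.1, -1.2], [-1.0, 0.4], [0.0, 1.2], [-0.6, -0.2], [0.1, 0.3], [-0.5, 0.8], [-0.1, 1.2], [-0.1, -1.7]]
[[0.6616 0.2365 0.2672]
 [0.4514 0.2637 0.2672]
 [0.6758 0.3458 0.1249]
 [0.4655 0.373  0.1249]
 [0.6685 0.3364 0.    ]
 [0.4701 0.362  0.    ]
 [0.6467 0.1678 0.    ]
 [0.6467 0.1678 0.12  ]
 [0.5326 0.0651 0.207 ]
 [0.5394 0.1175 0.1692]
 [0.5441 0.1538 0.143 ]
 [0.5458 0.1671 0.1912]]
```

View overlays.

View pics/scene0f.png

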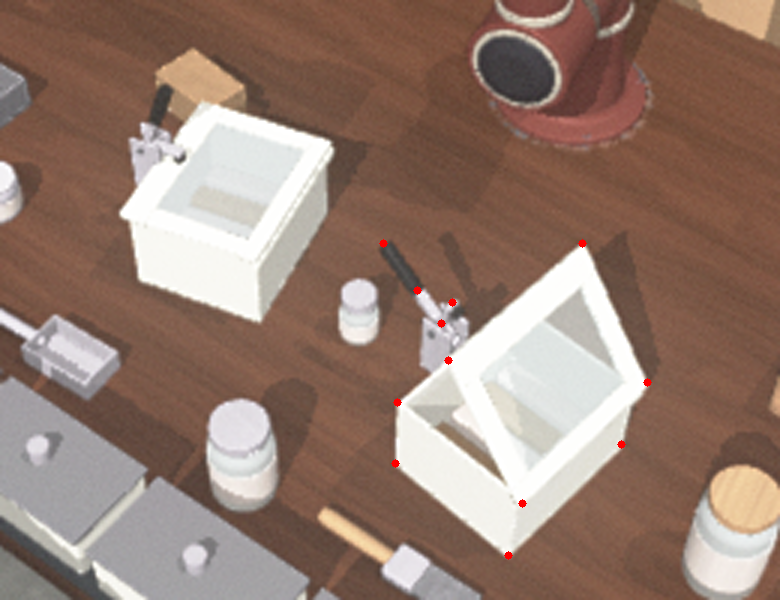

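View pics/side0f.png

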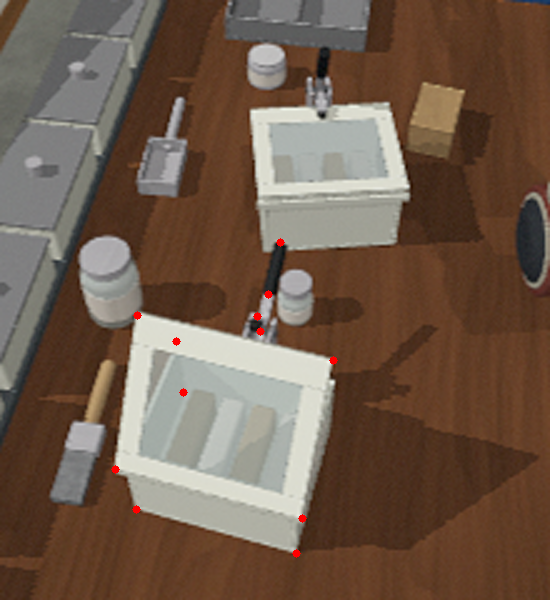

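Run:
```python
from h import *
th=np.load("th.npy")
for xo in(-.06,.06):
  print(xo)
  for a in(1.1,.9,.7,.5,.3,.15,.05,0):
    e=lidp(a,xo,.163,.008);e[1]+=.0145;print(a,tub(th,[e])[0].round(4))
print("push dir",np.cos(th[2]+np.pi/2),np.sin(th[2]+np.pi/2))
for t in(-.2,0,.3,.6,.9,1.1):
  e=handle(t,.11);print(t,tub(th,[e])[0].round(4), e)
S=pickle.load(open("scene0.pkl","rb"));D=pickle.load(open("side0.pkl","rb"))
# small jar top centre: z=.075
def tri(u1,u2):
    def f(X): return np.r_[(proj(S,[X])[0]-u1),(proj(D,[X])[0]-u2)]
    r=least_squares(f,[.5,0,.07]);return r.x.round(3),r.cost
k=lambda p:np.array(p)/3+[200,120]; g=lambda p:np.array(p)/2.5+[200,100]
print("jar",tri(k((358,290)),g((297,281))))
print("tip2",tri(k((163,92)),g((324,52))))
```

```text
-0.06
1.1 [0.5036 0.309  0.2689]
0.9 [0.5    0.2809 0.2527]
0.7 [0.4969 0.2567 0.2311]
0.5 [0.4943 0.2372 0.2052]
0.3 [0.4925 0.2231 0.1758]
0.15 [0.4917 0.2166 0.1523]
0.05 [0.4914 0.2142 0.1361]
0 [0.4913 0.2136 0.128 ]
0.06
1.1 [0.6226 0.2936 0.2689]
0.9 [0.619  0.2656 0.2527]
0.7 [0.6159 0.2413 0.2311]
0.5 [0.6133 0.2218 0.2052]
0.3 [0.6115 0.2077 0.1758]
0.15 [0.6107 0.2012 0.1523]
0.05 [0.6104 0.1988 0.1361]
0 [0.6103 0.1982 0.128 ]
push dir 0.12818466907002943 0.9917503166701824
-0.2 [0.5312 0.0542 0.1879] [0, np.float64(-0.21240403342865732), np.float64(0.18793361849725732)]
0 [0.5326 0.0651 0.207 ] [0, np.float64(-0.2014757055268311), np.float64(0.20698513984102718)]
0.3 [0.5355 0.0878 0.2306] [0, np.float64(-0.17857050463096436), np.float64(0.23056921784039613)]
0.6 [0.5392 0.1164 0.2463] [0, np.float64(-0.14971875882009966), np.float64(0.24633099841321165)]
0.9 [0.5434 0.1483 0.2529] [0, np.float64(-0.11749770861977461), np.float64(0.25286252864344627)]
1.1 [0.5462 0.1701 0.2518] [0, np.float64(-0.09556180542790407), np.float64(0.2517648185729646)]
jar (array([0.516, 0.018, 0.074]), np.float64(0.012255822632921364))
tip2 (array([ 0.518, -0.269,  0.239]), np.float64(0.05623078173555713))
```

Request:
step_arm(
  moves=[
    [0, 0.03, 0.03, 0.06, -5],
    [0, 0.04, 0.045, 0.06, -5],
    [0, 0.04, 0.045, 0.02, -5],
    [0, 0.04, 0.045, 0, -5],
    [0, 0.04, 0.045, 0, -4],
    [0, 0.03, 0.05, 0, 0],
    [0, 0.03, 0.05, 0, 0],
    [0, 0.02, 0.06, 0, 0],
    [0, 0, 0.06, 0, 0],
    [0, 0, 0.06, 0, 0],
  ],
)

```text
t: 2.0
tool_pos: [0.4405, -0.1144, 0.3528]
tool_rot: [-3.133, 0.231, -0.013]
contact_force: [0.2, 0.7, 0.3]
opening: 0.0005
```

Request:
step_arm(
  moves=[
    [0, 0.01, 0.06, 0, 0],
    [0, 0.01, 0.06, 0, 0],
    [0, 0.01, 0.06, 0, 0],
    [0, 0.01, 0.06, 0, 0],
    [0, 0.01, 0.06, 0, 0],
    [0, 0.01, 0.06, 0, 0],
    [0, 0, 0.04, 0, 0],
    [0, 0, 0, 0, 0],
  ],
)

```text
t: 3.0
tool_pos: [0.4987, 0.3012, 0.3544]
tool_rot: [3.133, -0.223, 0.024]
contact_force: [0.5, -0.4, -0.3]
opening: 0.0
```

```bash
cat > look.py <<'E'
import sys
from station import ctrl
import cv2,pickle
for n in ["scene","side"]:
    p=ctrl.get_image(n);pickle.dump(p,open(f"{n}_{sys.argv[1]}.pkl","wb"))
    a=p["color"][:,:,::-1];a=a[120:320,260:460] if n=="scene" else a[100:340,200:420]
    cv2.imwrite(f"pics/{n}_{sys.argv[1]}.png",cv2.resize(a,None,fx=2.5,fy=2.5,interpolation=cv2.INTER_CUBIC))
o=ctrl.get_obs();print(o["t"],o["tool_pos"],o["contact_force"])
E
python3 look.py 1
```

```text
3.1 [0.49907025 0.29894004 0.35473718] [ 0.41927305 -0.40025443 -0.95832075]
```

View pics/scene_1.png

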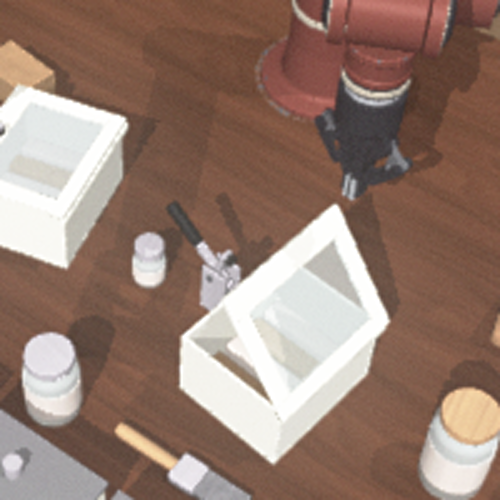

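View pics/side_1.png

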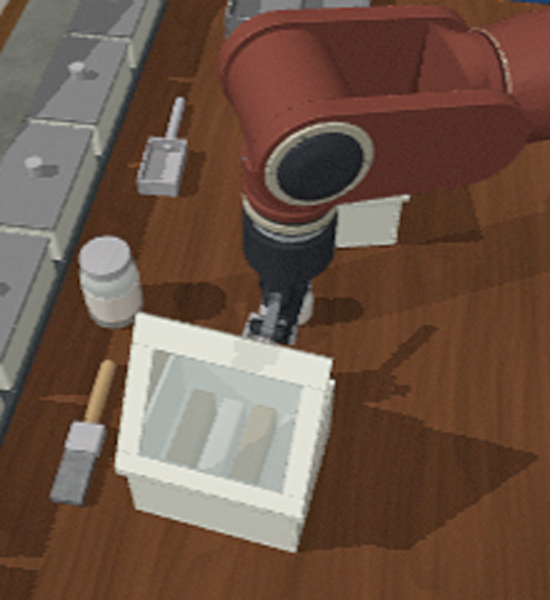

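Run:
```python
from h import *
for n,o in(("scene",(260,120)),("side",(200,100))):
    p=pickle.load(open(f"{n}_1.pkl","rb"));print(n,(proj(p,[[.499,.299,.3547]])-o)*2.5)
```

```text
scene [[348.48156401 192.36885618]]
side [[282.94032638 335.12452207]]
```

Request:
step_arm(
  moves=[
    [0, 0, 0, -0.04, 0],
    [0, 0, 0, -0.03, 0],
    [0, 0, 0, -0.01, 0],
    [0, 0, 0, -0.01, 0],
  ],
)

```text
t: 3.6
tool_pos: [0.5011, 0.2942, 0.2665]
tool_rot: [-3.131, 0.238, -0.036]
contact_force: [0.2, 0.8, 0.0]
opening: 0.0003
```

Request:
step_arm(
  moves=[
    [0, 0, -0.012, -0.012, 0],
    [0, -0.001, -0.012, -0.01, 0],
    [0, -0.001, -0.01, -0.01, 0],
  ],
)

```text
t: 3.98
tool_pos: [0.5, 0.2582, 0.2352]
tool_rot: [-3.129, 0.238, -0.041]
contact_force: [-0.2, -0.5, 1.4]
opening: -0.0
```

Request:
step_arm(
  moves=[
    [0, -0.001, -0.01, -0.012, 0],
    [0, -0.001, -0.009, -0.014, 0],
  ],
)

```text
t: 4.22
tool_pos: [0.4984, 0.2376, 0.2087]
tool_rot: [-3.128, 0.239, -0.045]
contact_force: [0.4, -0.1, 1.4]
opening: -0.0001
```

Request:
step_arm(
  moves=[
    [0, -0.001, -0.008, -0.015, 0],
    [0, -0.001, -0.006, -0.015, 0],
  ],
)

```text
t: 4.47
tool_pos: [0.4962, 0.2221, 0.1764]
tool_rot: [-3.129, 0.24, -0.045]
contact_force: [-0.1, -0.5, 0.9]
opening: 0.0003
```

```bash
python3 look.py 2
```

```text
4.575 [0.49470787 0.22175959 0.17445109] [ 0.47191029  0.11792937 -0.62474902]
```

View pics/scene_2.png

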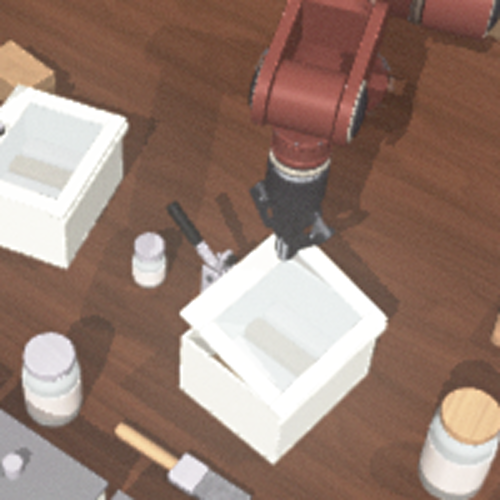

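The lid is going down under the fingertips (tip at about (285,255), lid at ~0.3 rad). I'll carry on pressing.

Request:
step_arm(
  moves=[
    [0, -0.001, -0.004, -0.014, 0],
    [0, 0, -0.002, -0.014, 0],
    [0, 0, -0.001, -0.012, 0],
    [0, 0, 0, -0.008, 0],
  ],
)

```text
t: 5.08
tool_pos: [0.4946, 0.2148, 0.1273]
tool_rot: [-3.131, 0.239, -0.04]
contact_force: [-17.4, -6.2, 38.9]
opening: -0.0002
```

Request:
step_arm(
  moves=[
    [0, 0, 0, 0.001, 0],
    [0, 0, 0, 0, 0],
    [0, 0, 0, 0, 0],
  ],
)

```text
t: 5.45
tool_pos: [0.495, 0.2152, 0.1284]
tool_rot: [-3.13, 0.239, -0.041]
contact_force: [0.1, 0.1, 0.5]
opening: 0.0001
```

Request:
step_arm(
  moves=[
    [0, 0, 0, 0.03, 0],
    [0, 0, 0, 0.06, 0],
    [0, 0, 0, 0.06, 0],
    [0, 0, -0.02, 0.04, 0],
  ],
)

```text
t: 5.95
tool_pos: [0.49, 0.1945, 0.315]
tool_rot: [3.13, -0.235, 0.019]
contact_force: [0.8, -0.4, -0.9]
opening: -0.0001
```

```bash
python3 look.py 3
```

```text
6.05 [0.49202078 0.19346321 0.31876267] [ 0.6503164  -0.64454867  0.75326745]
```

View pics/scene_3.png

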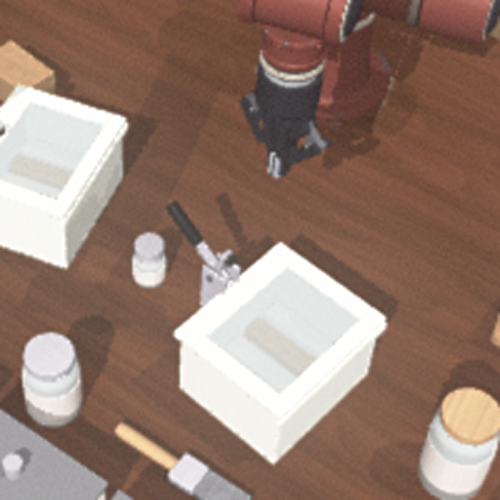

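View pics/side_3.png

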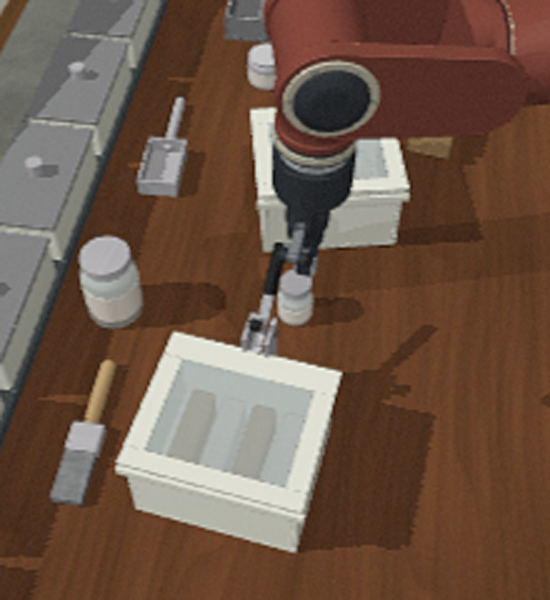

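Request:
step_arm(
  moves=[
    [0, 0.012, -0.055, 0, 0],
    [0, 0.012, -0.055, 0, 0],
    [0, 0.012, -0.055, 0, 0],
    [0, 0, -0.012, -0.02, 0],
    [0, 0, 0, -0.04, 0],
    [0, 0, 0, -0.04, 0],
    [0, 0, 0, -0.03, 0],
  ],
)

```text
t: 6.92
tool_pos: [0.526, 0.0144, 0.177]
tool_rot: [-3.131, 0.236, -0.023]
contact_force: [-0.9, 0.1, -0.5]
opening: -0.0002
```

```bash
python3 look.py 4
```

```text
7.025 [0.52363132 0.0146793  0.17421772] [-0.15231278 -0.62693828 -0.32873571]
```

View pics/scene_4.png

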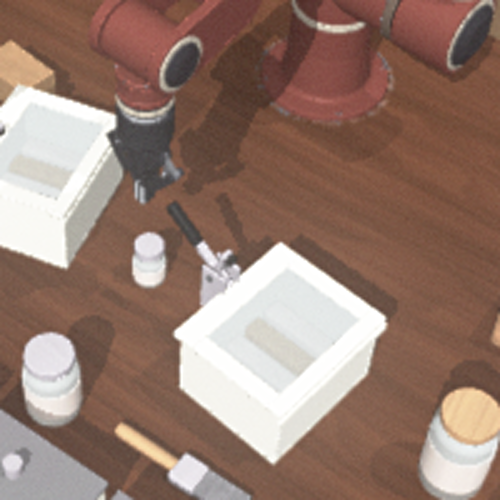

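View pics/side_4.png

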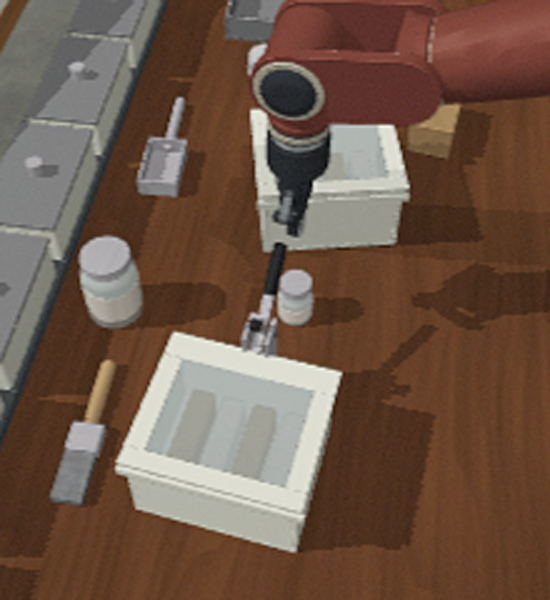

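Request:
step_arm(
  moves=[
    [0, 0.006, 0.006, 0.01, 0],
    [0, 0.003, 0.01, 0, 0],
    [0, 0.001, 0.01, 0, 0],
    [0, 0, 0, 0, 0],
  ],
)

```text
t: 7.52
tool_pos: [0.5365, 0.044, 0.1891]
tool_rot: [-3.13, 0.232, -0.021]
contact_force: [0.0, 0.1, 0.4]
opening: -0.0
```

```bash
python3 look.py 5
python3 - <<'E'
from h import *
from station import ctrl
for n,o in(("scene",(260,120)),("side",(200,100))):
    p=pickle.load(open(f"{n}_5.pkl","rb"));print(n,(proj(p,[ctrl.get_obs()["tool_pos"]])-o)*2.5)
E
```

```text
7.625 [0.53625615 0.04333128 0.18872716] [-0.34767598  0.1454037   0.45714174]
scene [[154.74985906 206.16527964]]
side [[280.14775622 238.71308044]]
```

View pics/side_5.png

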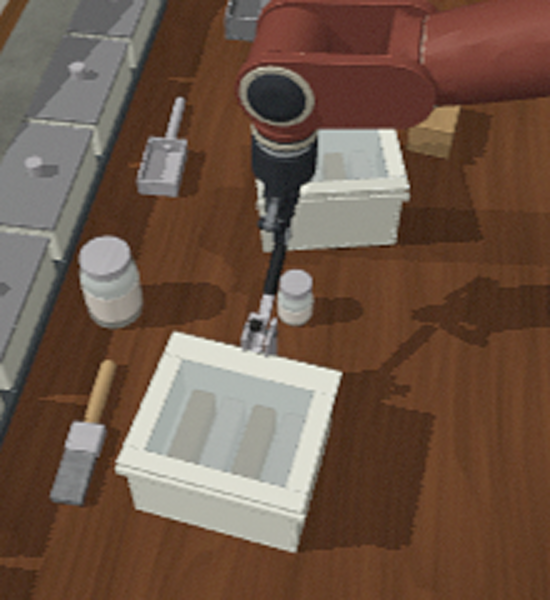

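View pics/scene_5.png

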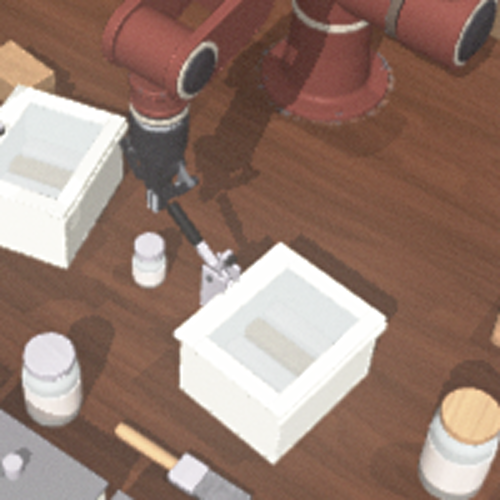

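Request:
step_arm(
  moves=[
    [0, -0.003, 0.005, -0.004, 0],
    [0, 0, 0.008, 0, 0],
    [0, 0.001, 0.008, 0.002, 0],
  ],
)

```text
t: 8.0
tool_pos: [0.5356, 0.0502, 0.1923]
tool_rot: [3.101, -0.237, 0.03]
contact_force: [-9.1, -18.7, 9.6]
opening: 0.0002
```

Request:
step_arm(
  moves=[
    [0, -0.003, -0.015, -0.004, 0],
    [0, -0.004, 0, -0.014, 0],
    [0, 0, 0, -0.005, 0],
    [0, 0, 0, 0, 0],
  ],
)

```text
t: 8.5
tool_pos: [0.5269, 0.0348, 0.1665]
tool_rot: [3.102, -0.24, 0.027]
contact_force: [0.1, -0.3, -0.5]
opening: 0.0002
```

```bash
python3 look.py 6
python3 - <<'E'
from h import *
from station import ctrl
o=ctrl.get_obs()
from scipy.spatial.transform import Rotation as R
print(R.from_rotvec(o["tool_rot"]).as_matrix().round(3))
for n in("scene","side"):
    p=pickle.load(open(f"{n}_6.pkl","rb"));u=proj(p,[o["tool_pos"]])[0];print(u)
    x,y=int(u[0]),int(u[1]);a=p["color"][y-40:y+50,x-50:x+70,::-1]
    cv2.imwrite(f"pics/{n}_6z.png",cv2.resize(a,None,fx=6,fy=6,interpolation=cv2.INTER_CUBIC))
E
```

```text
8.6 [0.52729541 0.03484737 0.16709894] [0.25669809 0.76443433 0.54643977]
[[ 0.988 -0.154  0.016]
 [-0.153 -0.988 -0.032]
 [ 0.02   0.029 -0.999]]
[321.42072419 203.91852617]
[315.16553024 198.20011671]
```

View pics/scene_6z.png

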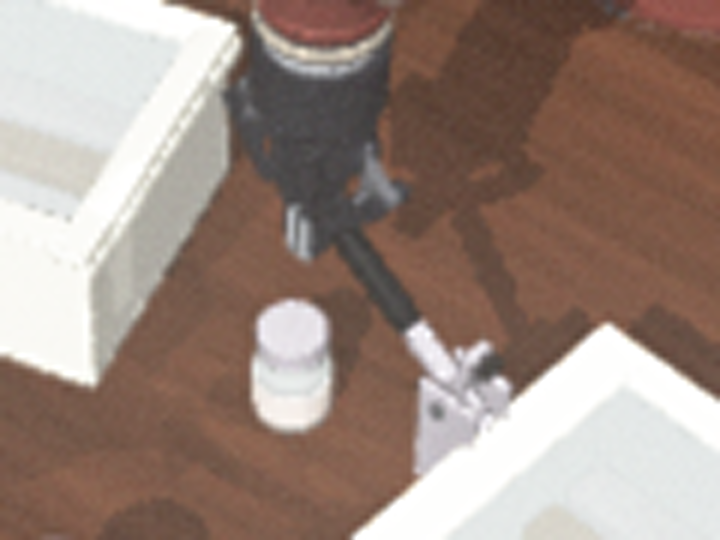

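View pics/side_6z.png

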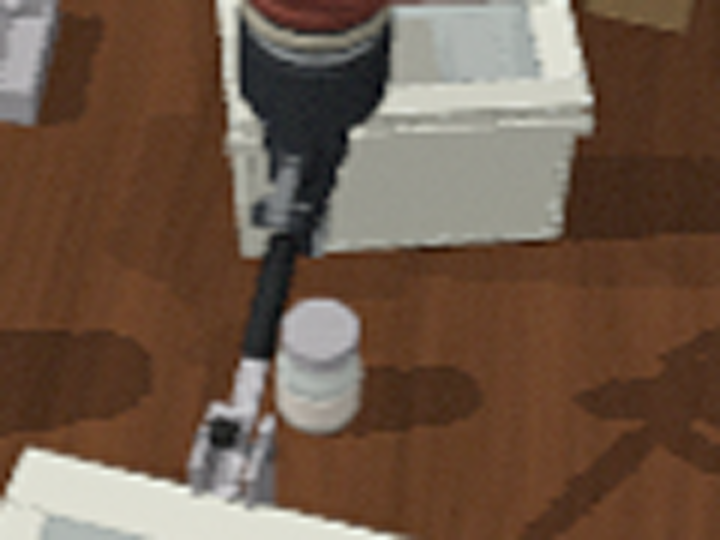

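```bash
python3 -c "
from station import ctrl;print(ctrl.get_obs()['q'])"
```

```text
[-0.05846885 -0.14043946  1.90919254 -0.03149944  1.35548571  1.67311067]
```

Request:
step_arm(
  moves=[
    [0, 0, -0.015, 0.03, 0],
    [0, 0, -0.01, 0.05, 0],
    [0, 0, 0, 0.04, -5],
    [0, 0, 0, 0, -10.6],
    [0, 0, 0, 0, -10.6],
  ],
)

```text
t: 9.22
tool_pos: [0.5272, 0.0108, 0.292]
tool_rot: [2.963, -0.949, 0.019]
contact_force: [0.7, 0.4, 0.2]
opening: 0.0001
```

```bash
python3 -c "
from station import ctrl;print(ctrl.get_obs()['q'])"
```

```text
[-0.10374276 -0.21302218  1.76370504 -0.03189069  1.58480005  2.08648938]
```

Request:
step_arm(
  moves=[
    [0, 0, 0, 0, 10.6],
    [0, 0, 0, 0, 10.6],
    [0, 0, 0, 0, 10.6],
    [0, 0, 0, 0, 10.6],
    [0, 0, 0, 0, 10.6],
    [0, 0, 0, 0, 10.6],
    [0, 0, 0, 0, 10.6],
    [0, 0, 0, 0, 10.6],
    [0, 0, 0, 0, 10.6],
    [0, 0, 0, 0, 10.6],
    [0, 0, 0, 0, 10.6],
    [0, 0, 0, 0, 2],
  ],
)

```text
t: 10.72
tool_pos: [0.5303, 0.0147, 0.2973]
tool_rot: [2.315, 2.122, 0.062]
contact_force: [0.3, -0.3, 1.3]
opening: -0.0001
```

Run:
```python
from station import ctrl
import numpy as np
from scipy.spatial.transform import Rotation as R
o=ctrl.get_obs();M=R.from_rotvec(o["tool_rot"]).as_matrix();print(o["q"],o["tool_pos"],M.round(3),np.degrees(np.arctan2(M[1,0],M[0,0])))
```

```text
[-0.12852568 -0.22664405  1.76666532  0.0297373   1.57552112 -0.04120994] [0.53026995 0.01466539 0.29732565] [[ 0.086  0.996  0.03 ]
 [ 0.996 -0.087  0.026]
 [ 0.029  0.027 -0.999]] 85.04978461494726
```

Request:
step_arm(
  moves=[
    [0, 0, 0, -0.05, -2],
    [0, 0, 0, -0.05, 0],
    [0, 0, 0, -0.022, 0],
    [0, 0, 0, 0, 0],
  ],
)

```text
t: 11.22
tool_pos: [0.5317, 0.0158, 0.1751]
tool_rot: [2.347, 2.079, 0.069]
contact_force: [-0.8, 0.0, 0.3]
opening: -0.0001
```

```bash
cat > z.py <<'E'
import sys,os
n0=sys.argv[1]; os.system("python3 look.py "+n0)
from h import *
from station import ctrl
o=ctrl.get_obs()
for n in("scene","side"):
    p=pickle.load(open(f"{n}_{n0}.pkl","rb"));u=proj(p,[o["tool_pos"]])[0];print(u)
    x,y=int(u[0]),int(u[1]);a=p["color"][y-40:y+50,x-50:x+70,::-1]
    cv2.imwrite(f"pics/{n}_{n0}z.png",cv2.resize(a,None,fx=5,fy=5,interpolation=cv2.INTER_CUBIC))
E
python3 z.py 7
```

```text
11.325 [0.53322075 0.01549463 0.17784661] [-0.18018816 -0.74847346  1.01583607]
[315.82233409 200.33824756]
[314.1898246  191.23295135]
```

View pics/scene_7z.png

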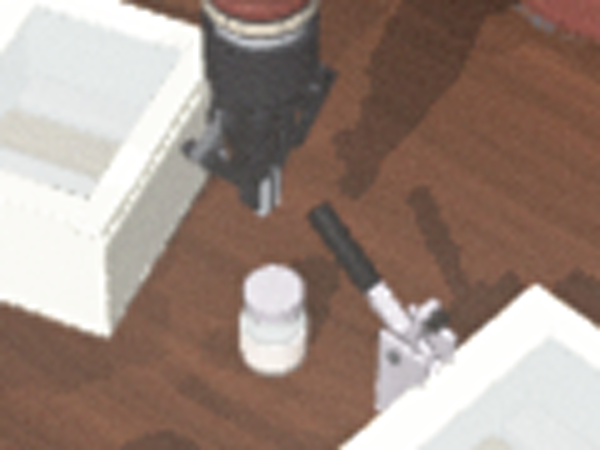

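View pics/side_7z.png

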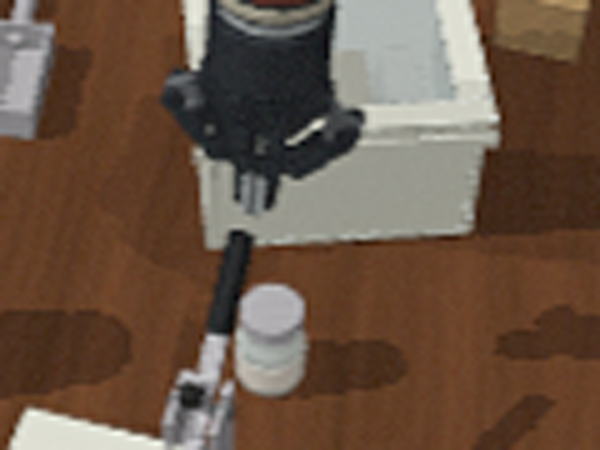

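Request:
step_arm(
  moves=[
    [0, -0.002, 0.012, 0, 0],
    [0, 0, 0.012, 0, 0],
    [0, 0.001, 0.01, 0, 0],
    [0, 0.001, 0.008, 0.002, 0],
  ],
)

```text
t: 11.82
tool_pos: [0.5353, 0.0533, 0.187]
tool_rot: [2.33, 2.065, 0.061]
contact_force: [-12.1, -28.7, 15.9]
opening: 0.0002
```

Request:
step_arm(
  moves=[
    [0, -0.002, -0.012, 0, 0],
    [0, -0.002, 0, -0.012, 0],
    [0, 0, 0, -0.002, 0],
    [0, 0, 0.005, 0, 0],
  ],
)

```text
t: 12.32
tool_pos: [0.5316, 0.0478, 0.173]
tool_rot: [2.329, 2.066, 0.063]
contact_force: [-0.2, -0.4, -0.9]
opening: 0.0001
```

Request:
step_arm(
  moves=[
    [0, 0, 0.004, 0.003, 0],
    [0, 0, 0.008, 0.012, 0],
    [0, 0, 0.009, 0.013, 0],
  ],
)

```text
t: 12.7
tool_pos: [0.5311, 0.0671, 0.1998]
tool_rot: [2.327, 2.062, 0.052]
contact_force: [0.5, -3.6, -3.1]
opening: 0.0005
```

```bash
python3 z.py 8
```

```text
12.8 [0.53177435 0.0677491  0.20146825] [-1.93970426 -3.49687987 -0.89271422]
[328.62949473 202.44381988]
[312.43129636 198.97176614]
```

View pics/scene_8z.png

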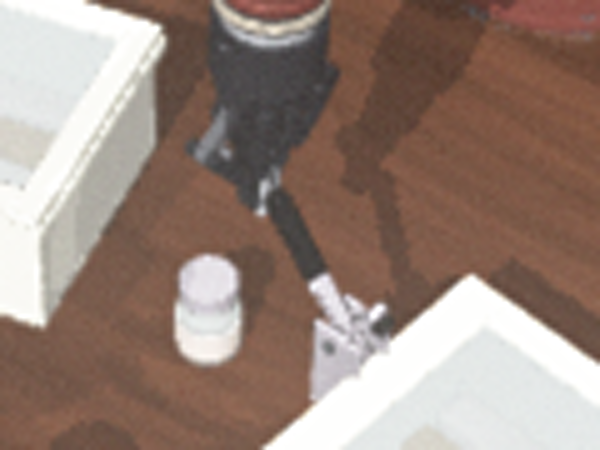

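View pics/side_8z.png

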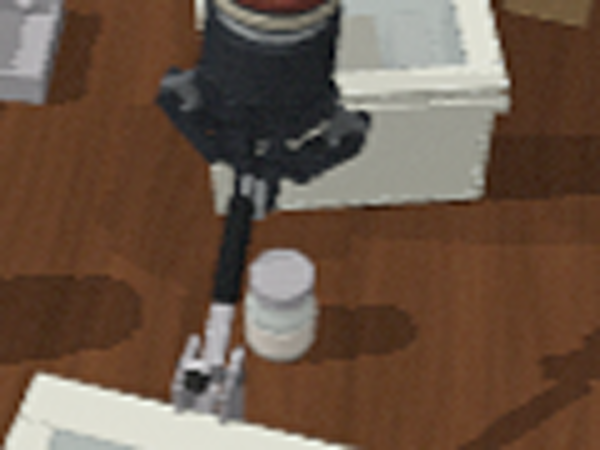

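Request:
step_arm(
  moves=[
    [0, 0.003, 0.011, 0.011, 0],
    [0, 0.003, 0.013, 0.009, 0],
    [0, 0.002, 0.014, 0.007, 0],
  ],
)

```text
t: 13.18
tool_pos: [0.538, 0.1067, 0.2275]
tool_rot: [2.328, 2.064, 0.048]
contact_force: [0.0, -1.6, -1.2]
opening: -0.0001
```

```bash
python3 z.py 9
```

```text
13.275 [0.53873991 0.10757446 0.22853408] [-0.85317828 -1.57980658 -0.56732162]
[337.43555767 203.79584501]
[308.26368743 203.11451926]
```

View pics/scene_9z.png

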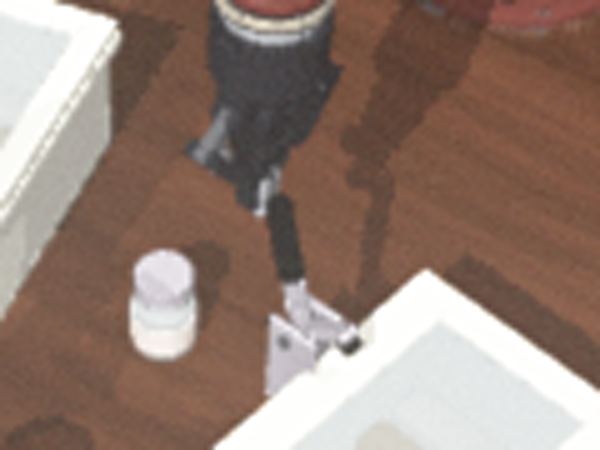

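View pics/side_9z.png

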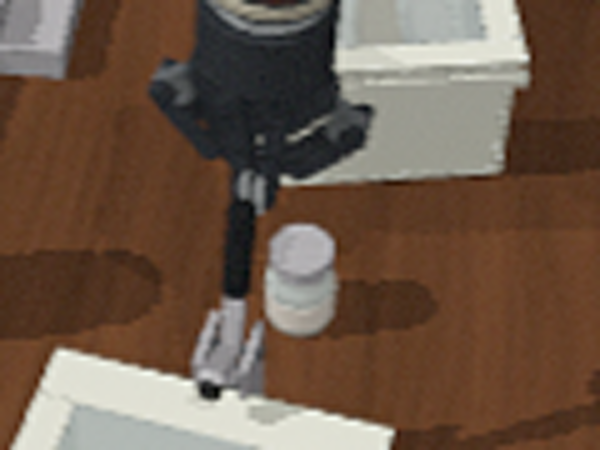

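Request:
step_arm(
  moves=[
    [0, 0.004, 0.013, 0.001, 0],
    [0, 0.003, 0.013, 0, 0],
    [0, 0.001, 0.013, 0, 0],
    [0, 0.001, 0.008, 0, 0],
  ],
)

```text
t: 13.78
tool_pos: [0.5491, 0.1587, 0.2304]
tool_rot: [2.324, 2.067, 0.058]
contact_force: [0.5, 0.1, -0.1]
opening: -0.0001
```

```bash
python3 z.py 10
```

```text
13.875 [0.54897434 0.15854811 0.23033938] [ 0.37086071  0.35202366 -0.00509212]
[348.63751682 212.57173068]
[302.05316245 216.10338746]
```

View pics/scene_10z.png

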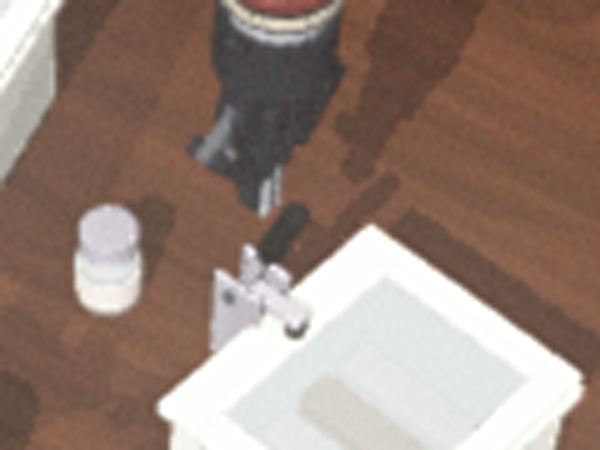

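It snapped over: the handle leans toward the tub and the pad lies on the lid edge at about (295,325). I'll back away and up.

Request:
step_arm(
  moves=[
    [0, 0, -0.03, 0.005, 0],
    [0, 0, -0.03, 0.03, 0],
    [0, 0, -0.03, 0.05, 0],
    [0, 0, -0.03, 0.05, 0],
    [0, 0, 0, 0.03, 0],
    [0, 0, 0, 0, 0],
    [0, 0, 0, 0, 0],
  ],
)

```text
t: 14.75
tool_pos: [0.5461, 0.0342, 0.3961]
tool_rot: [2.326, 2.069, 0.05]
contact_force: [-0.2, -0.2, -0.3]
opening: -0.0001
```

```bash
python3 look.py 11
python3 - <<'E'
from h import *
th=np.load("th.npy")
im=[]
for n,o in(("scene",(260,120)),("side",(200,100))):
    p=pickle.load(open(f"{n}_11.pkl","rb"));a=cv2.imread(f"pics/{n}_11.png")
    for t,c in((1.3,(0,0,255)),(1.1,(255,0,0))):
      for u in proj(p,tub(th,[handle(t,.11),arm(t,.05)])): cv2.circle(a,tuple(int(v) for v in (u-o)*2.5),3,c,-1)
    im.append(a[:500,:500] if n=="scene" else a[60:560,:500][:, :300])
cv2.imwrite("pics/f11.png",np.hstack(im))
s0=pickle.load(open("scene0.pkl","rb"))["color"].astype(int);s1=pickle.load(open("scene_11.pkl","rb"))["color"].astype(int)
d=np.abs(s1-s0).max(2);print("diff")
cv2.imwrite("pics/diff.png",np.clip(d*3,0,255).astype(np.uint8))
E
```

```text
14.85 [0.54602628 0.03442472 0.39575839] [-0.17428812  0.30789654 -0.23349608]
diff
```

View pics/f11.png

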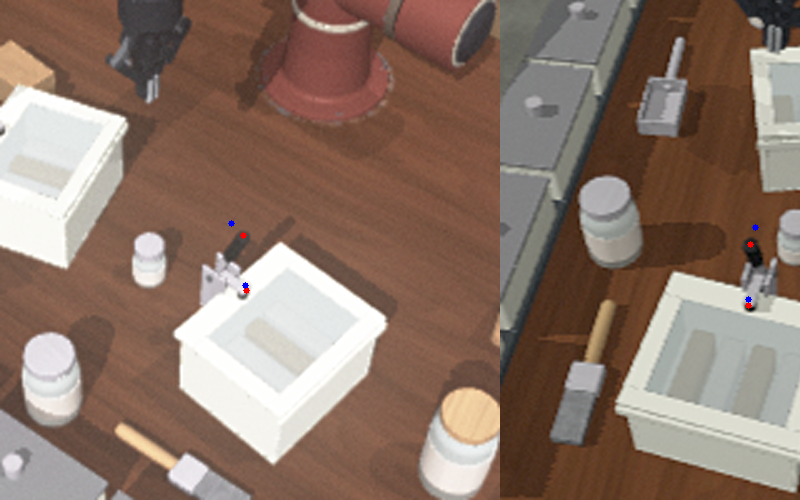

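View pics/diff.png

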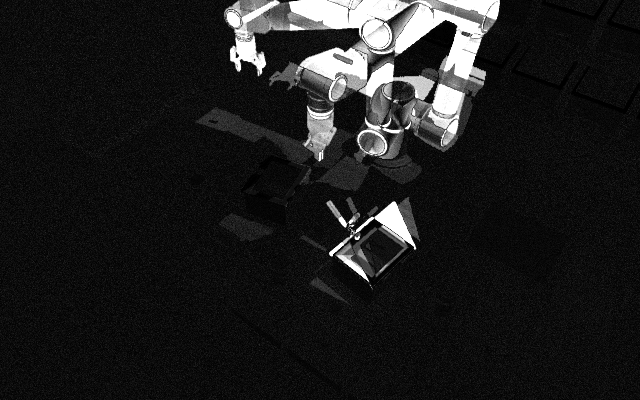

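The handle end sits on the 1.30 rad mark in both views. The difference image shows only the robot, its shadows, the lid and the clamp changed. I'm handing the job in.

```bash
python3 -c "
from station import ctrl;print(ctrl.finish_job())"
```

```text
the job is handed in; nothing more can be done
None
```

I pressed the open tub's lid down with the shut fingertips. The press peaked at about 39 N up, 43 N in total, at the fingertips before I eased off. I then pushed the clamp handle over its dead point and it snapped into lock. The job was handed in at about 14.9 s, with the arm clear at about 0.40 m height.

**Failed pushes:** The first two pushes on the handle jammed, at about 23 N and 35 N, without turning it. I put the first down to the gripper's knuckle meeting the handle. The second I put down to friction, because I was pushing straight sideways. Turning the gripper and following the handle's arc worked, with about 4–5 N measured at my checks along the way.

**Last checks:**
- **Clamp and lid:** The handle end matches the predicted 1.30 rad locked position in both the scene and side cameras. The lid looks flat and the clamp pad rests on it.
- **Everything else:** The before/after scene image shows only the robot, its shadows, the lid and the clamp changed. The other tub and all the loose things look unmoved.
- **Contact:** The measured force on the tool was about zero at the end.

These checks are by camera and force only; finishing the job reports no verdict, and no joint values were available to confirm the lid and clamp angles.

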